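Release the ratchet, open the jar magazine and load the last jar

ROBOT

A 7-joint arm with a two-finger parallel gripper is mounted at the origin on a cart in front of the work surface, level with it; the furniture and walls round the work are solid. World frame = base frame: x ahead of the robot, y to its left, z up, the work surface at z = 0. Lengths are in m, angles in rad, forces in N, time in s.
With the tool pointing down it reaches from about 0.425 to 1.025 m from the base axis. Payload 3.6 kg.
Tool frame: the origin (TCP) lies at the very end of the fingers, on their centre line; the grasp point (between the pads) lies 19 mm behind it; z points along the fingers, y is the line along which they close (so a half turn about z gives the same grasp; the last joint's range is limited). The gripper opens to 85 mm and grips with 20 to 120 N. Pads are 22 mm wide; open, the fingers measure 114 mm over their backs; the gripper's body (76 mm by 85 mm) begins 54 mm behind the grasp point. The pads swing forward as they close: fully open they stand 13 mm farther back than shut.
Start: joints at [1.032, 0.591, 0.048, 1.609, -0.033, 0.943, -0.034], TCP at [0.312, -0.654, 0.231] pointing down, gripper open.
Joint ranges: [-2.69, 2.69], [-0.47, 2.24], [-1.27, 1.36], [0.19, 2.51], [-1.53, 4.68], [0.08, 2.07], [-3.09, 3.09]. Speed limits (rad/s): [2.57, 2.57, 3.14, 3.14, 3.14, 3.14, 3.14].

INTERFACE

Orientations are given as [roll, pitch, yaw] about the fixed x, y, z axes, in that order (R = Rz(yaw) Ry(pitch) Rx(roll)).
In Python, from plant import get_obs, camera, camera_info, hand_in gives the robot as it stands. The module is installed in compiled form; this text tells all that it offers.
- The arm moves only by the tool send_rows, never from a script. Its argument "targets" is one flat list of numbers, 5 for each row, row after row: the shift along the world's x, y, z in cm, then the turn about the world's z in rad, then the opening, from 0 (shut) to 1 (fully open). A call has 1 to 20 rows; each row is the pose to reach, as a shift and turn from the pose commanded when the call began; what a row does not reach only later rows make up. A row lasts 1/12 s, in which the tool goes at most 41.7 mm and 7.16 degrees, less where a joint would pass 70% of its speed; a pose out of reach is approached as far as the arm can. A call with a gripper value outside its range is refused whole. The fingers move at their own pace and stop on an object; the grip force is fixed at half the most. Time passes only in rows, so rows that repeat a pose let the fingers close. It gives the time, the measured TCP pose, the force, the opening and the grip force at its end, in the units of the state.
- get_obs(): the state, without advancing time (a new reading comes with each control period).
- camera(name): name is "side" or "top" or "wrist"; returns (picture, depth): 384x512x3 uint8, red, green, blue; 384x512 float32, m along the optical axis (not along the pixel's ray), 0 where there is no reading.
- camera_info(name): a dict with "fx", "fy", "cx", "cy" (pixels), "view" (4x4, takes a point from world to camera coordinates). Camera axes: x right, y down, z forward; pixel columns grow to the right and rows downward; lengths in m; the calibration is good to about 2 mm. A picture is of the moment at which its call begins: read the wrist's pose just before it. camera_info takes no time and is no camera call; for the wrist camera it gives the pose at the moment of the call.
- hand_in(): hands the job in; it is judged then, once.
The state is a dict: "time_s": time; "qpos": joint angles; "dq": joint speeds; "effort": joint torques, N m; "position": TCP position; "tcp_rot": TCP orientation; "contact_force": force on the tool from outside, world axes, zero at the start; "torque": the same for the moment, N m; "grip_width": opening from 0.0 (shut) to 1.0 (fully open); "finger_force": force on a finger pad.
Only numpy, scipy, OpenCV 4.12 (cv2) and the standard library are available. Lean on these libraries where they do the work, as an engineer would, in place of code of your own. Each camera call takes 0.05 s, during which the arm holds its last target. There are 200 camera calls.

TASK

Flip the red-knobbed pawl up off the ratchet wheel and wind the wheel backwards by its crank peg (counter-clockwise seen from above), all the way to its stop, so that the blue pusher opens up the row; then flip the pawl back down onto the wheel so that it holds. After that stand the loose jar in the opened place between the second jar and the pusher, upright and in line with the other two, and leave the other things where they are.

Things in the scene. Friction and masses are not known exactly. Their poses are not given: they have to be found in the camera images.
- magazine: Jar magazine, fixed to the bench: aluminium base plate, 8 mm thick, x -115 to 130, y -120 to 120 mm in its frame. Origin on the bench; x away from the robot at yaw 0, y left along the row, z up. Jars stand on the plate along x = -75, in front of a white fence (face x -42, y -95 to 115, top z 30); a white end stop closes the row at the left (face y 106, top z 53); its front is open.
- wheel_centre (a point): centre of the ratchet wheel's upper face, z 36, at (55, -10) mm in the magazine's frame. The steel wheel lies flat, diameter 136 mm, and turns about the vertical; 24 saw teeth stand 8 mm up on its rim (r 53 to 68 mm); hub 10 mm high, r 16.
- wheel (a joint): turn of the wheel (rad), positive = backwards = counter-clockwise from above, opening the pusher by 48 mm per rad. Starts at 0 (pusher against the second jar), stop at 1.57. While the pawl is down its nose blocks backward turning. Friction: about 2 to 4 N at the peg; stays where it is left.
- crank_peg (a point): top centre of the black upright crank peg on the wheel: diameter 16 mm, 54 mm tall, top at z 90, 45 mm from the wheel's centre. At wheel 0 it stands at -100 degrees about the wheel's centre in the magazine's frame (angle from x toward y), that is at the wheel's right, and ends at about -10 degrees (far side).
- pawl_knob (a point): centre of the red ball (diameter 22 mm) on the pawl's stem (diameter 8 mm). The pawl pivots at (55, 80, 50) mm in the magazine's frame, left of the wheel, about the magazine's x axis; ball 72 mm from the pivot. Pawl down: the stem leans 0.35 rad toward the wheel (ball at y 55, z 118); thrown back: 0.45 rad away from it (ball at y 111, z 115).
- pawl (a joint): pawl angle (rad): 0 = down, nose between the teeth; 0.8 = thrown back, nose clear. Weighted: from about 0.35 it falls over by itself to whichever side it leans and stays there. About 1 N at the ball moves it: push the ball to +y of the magazine (away from the wheel) to lift it, to -y to drop it.
- pusher (a joint): travel of the blue pusher (m): 0 closed, 0.075 fully open; geared to the wheel, not to be pushed itself. It closes the row at the right: upright plate 8 mm thick, x -102 to -48, top z 52, with an arm (top z 46) over the fence; its face is at y -16 with the wheel at 0 and at y -91 with the wheel fully back.
- vacant_place (a point): point on top of the base plate (8 mm above the bench) at the middle of the place for the third jar, at (-75, -53) mm in the magazine's frame; a jar has about 7 mm to spare on each side along the row when the pusher is fully open.
- jar_loose: the jar to load: white body diameter 56 mm, blue screw lid (closed tight) diameter 60 mm from 50 to 66 mm high, about 70 g; stands upright on the bench to the right of the magazine. Origin at the centre of its underside.
- jar_a: like jar standing first in the row, at the end stop. Origin at the centre of its underside.
- jar_b: like jar standing second in the row. Origin at the centre of its underside.
- swab_tube: bystander: blue tube of swabs, 44 x 44 x 88 mm, origin under its centre
- blue_bin: bystander: blue open bin 114 x 72 x 47 mm, origin under its centre
- tape_roll: bystander: teal tape roll 68 mm across, 16 mm high, origin under its centre
There are look-alikes about, which are no part of the job. Leave any brown or turquoise look-alike of the jar_loose alone.

How it is judged:
By the outcome, as a careful person would: the job done as asked, in the order asked, and still so for the second after the job is handed in, with the robot touching nothing.
It also fails if it takes over 64 s, if anything falls off the work surface, if the arm or the gripper's body presses on something with over 40 N, if the wrist force passes 120 N, or if a joint passes its speed limit or range.

## Working session

There is one attempt and no reset: what is moved stays moved. The work goes in short steps, Python scripts to look and compute and a tool call to move; the robot and the scene stay as the last step left them, time stands still between calls to the robot, and variables do not carry over. Pictures are saved under pics/ and viewed, at most 10 in all, crops included, and the job is handed in when it is done.

Besides the shell and the picture viewer there is one more tool, called after "Emit:" as name(argument=value, ...) on one line, values as JSON. send_rows: Moves the arm, as the interface text tells. Its arguments: {"type":"object","properties":{"targets":{"type":"array"}},"required":["targets"]}

```bash
mkdir -p pics; cat > h.py <<'E'
import numpy as np, cv2
from plant import *
def shot(n):
    i=camera_info(n); im,d=camera(n); return im,d,i
def pts(d,i):
    v,u=np.mgrid[0:d.shape[0],0:d.shape[1]]
    p=np.stack([(u-i['cx'])/i['fx']*d,(v-i['cy'])/i['fy']*d,d],-1)
    V=np.array(i['view']); return (p-V[:3,3])@V[:3,:3]
def ray(u,v,z,i):
    V=np.array(i['view']);R=V[:3,:3];c=-R.T@V[:3,3]
    r=R.T@np.array([(u-i['cx'])/i['fx'],(v-i['cy'])/i['fy'],1]); return c+r*(z-c[2])/r[2]
def proj(p,i):
    V=np.array(i['view']);q=V[:3,:3]@np.array(p)+V[:3,3]
    return np.array([i['fx']*q[0]/q[2]+i['cx'],i['fy']*q[1]/q[2]+i['cy']])
E
python3 - <<'E'
from h import *
o=get_obs();print(o['time_s'],o['position'],o['tcp_rot'],o['grip_width'],o['contact_force'])
ims=[]
for n in['top','side']:
    im,d,i=shot(n); np.savez(f'{n}0.npz',im=im,d=d); ims.append(im)
    V=np.array(i['view']);print(n,-V[:3,:3].T@V[:3,3],V[2,:3])
    cv2.imwrite(f'pics/{n}0.png',cv2.resize(im[:,:,::-1],(800,600)))
E
```

```text
0.0 [ 0.3116188  -0.6537113   0.23013981] [-3.13938332e+00  1.40489070e-04  4.44902516e-01] 1.0037759449435235 [-0.66521376 -0.09913624 -0.08198012]
top [0.36445379 0.09566675 1.39275904] [ 0.14851729 -0.00192385 -0.98890794]
side [ 0.63429798 -0.85694413  0.67585595] [-0.08219879  0.85150173 -0.51786887]
```

View pics/top0.png

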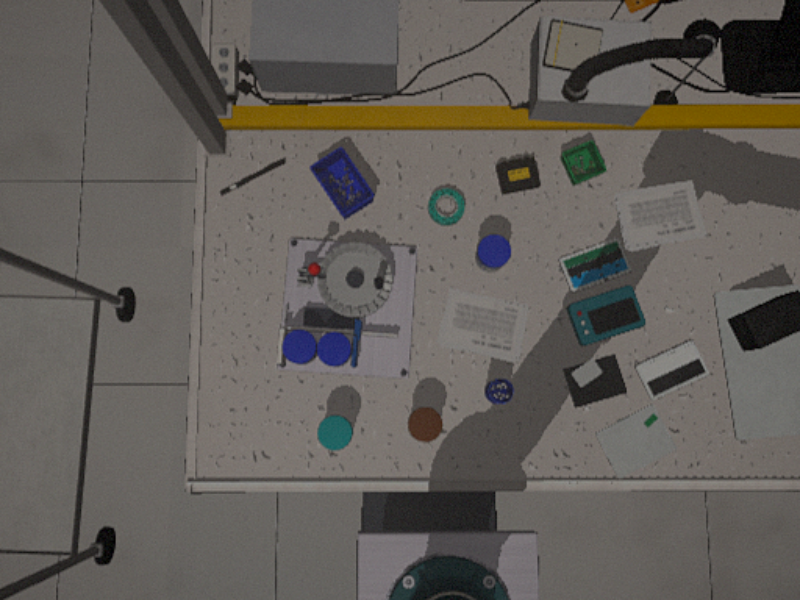

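View pics/side0.png

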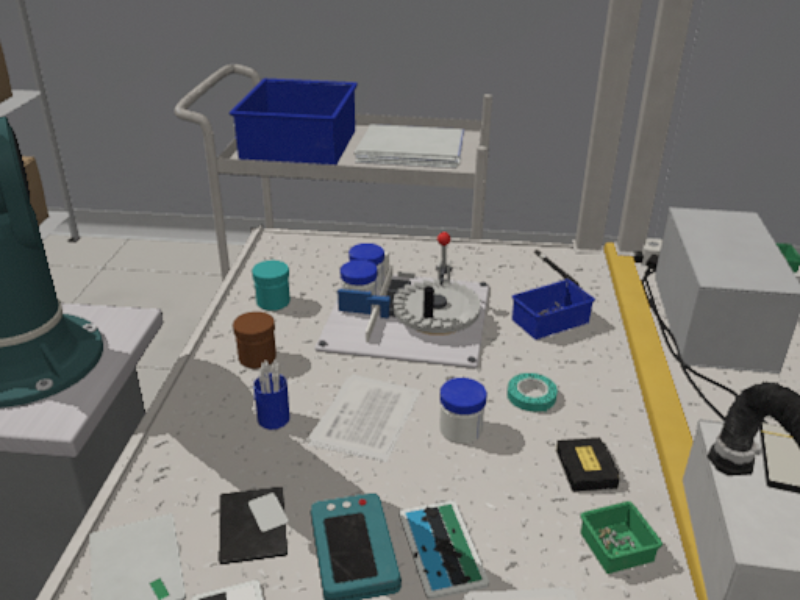

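Top view (800 px scale): the magazine is at about (350,305), the red knob at (314,269) and the peg at (379,283). The two row jars are at (299,346) and (334,348).

Jar-like candidates are the blue lid at (493,250), brown at (425,424) and turquoise at (335,432). The blue-lidded jar with the white body, right of the magazine, fits the description. The blue thing at (499,390) is the swab tube.

```bash
cat > m.py <<'E'
from h import *
z=np.load('top0.npz');im,d=z['im'],z['d'];i=camera_info('top');P=pts(d,i)
hsv=cv2.cvtColor(im,cv2.COLOR_RGB2HSV);s=512/800
def blob(mask,u,v,r):
    m=np.zeros_like(mask);cv2.circle(m,(int(u*s),int(v*s)),r,255,-1);m&=mask
    n,l,st,c=cv2.connectedComponentsWithStats(m);k=1+st[1:,4].argmax();return l==k,c[k],st[k]
blue=cv2.inRange(hsv,(105,100,60),(130,255,255))
meas={}
for n,u,v,h in[('a',299,346,.074),('b',334,348,.074),('loose',493,250,.066)]:
    m,c,st=blob(blue,u,v,14); cnt=max(cv2.findContours(m.astype(np.uint8),0,2)[0],key=cv2.contourArea)
    (cx,cy),r=cv2.minEnclosingCircle(cnt); q=P[m]
    # only lid-top pixels for the centre
    t=m&(abs(P[...,2]-h)<.008); w=ray(*c,h,i); meas[n]=w
    print(n,c/s,st[2:],r,w.round(4),'depth z',np.median(q[:,2]).round(4),P[t].mean(0).round(4),np.ptp(P[t],0).round(3))
red=cv2.inRange(hsv,(0,130,80),(8,255,255))|cv2.inRange(hsv,(172,130,80),(180,255,255))
m,c,st=blob(red,314,269,12);meas['knob']=ray(*c,.118,i);print('knob',c/s,st,meas['knob'].round(4),np.median(P[m],0).round(4))
m,c,st=blob(cv2.inRange(hsv,(0,0,0),(180,255,50))&((abs(P[...,2]-.09)<.015)*255).astype(np.uint8),379,283,12);meas['peg']=ray(*c,.09,i);print('peg',c/s,st,meas['peg'].round(4),np.median(P[m],0).round(4))
a=np.radians(-100)
M={'a':(-75,75),'b':(-75,15),'knob':(55,55),'peg':(55+45*np.cos(a),-10+45*np.sin(a))}
A=np.array([M[k] for k in M])/1000;B=np.array([meas[k][:2] for k in M])
H=(A-A.mean(0)).T@(B-B.mean(0));yaw=np.arctan2(H[0,1]-H[1,0],H[0,0]+H[1,1])
R=np.array([[np.cos(yaw),-np.sin(yaw)],[np.sin(yaw),np.cos(yaw)]]);o=B.mean(0)-R@A.mean(0)
print('yaw',yaw,'o',o,'res mm',((A@R.T+o-B)*1000).round(1))
# plate check
pm=(abs(P[...,2]-.008)<.003)&(np.linalg.norm(P[...,:2]-o,axis=-1)<.2)
print('rect',cv2.minAreaRect((P[pm][:,:2]*1000).astype(np.float32)))
np.savez('mag.npz',R=R,o=o,yaw=yaw)
for n,x,y in[('wheel',55,-10),('pivot',55,80),('vac',-75,-53),('knobup',55,111),('pegend',55+45*np.cos(np.radians(-10)),-10+45*np.sin(np.radians(-10)))]:print(n,(R@np.array([x,y])/1000+o).round(4))
c=[int(k*s) for k in(493,250)];cr=cv2.resize(im[c[1]-40:c[1]+40,c[0]-50:c[0]+50],(500,400),interpolation=2)
z2=np.load('side0.npz')['im'];u,v=int(462*s),int(410*s);cr2=cv2.resize(z2[v-40:v+40,u-37:u+38],(300,400)[:2],interpolation=2)
cv2.imwrite('pics/loose.png',np.hstack([cr,cr2])[:,:,::-1])
E
python3 m.py
```

```text
a [298.59207888 345.78041444] [ 21  22 374] 11.055624008178711 [0.4746 0.2574 0.074 ] depth z 0.0715 [0.4744 0.2579 0.0716] [0.057 0.056 0.014]
b [333.18733154 348.27324798] [ 22  22 371] 10.969267845153809 [0.4701 0.1975 0.074 ] depth z 0.0717 [0.4699 0.1976 0.0719] [0.055 0.057 0.013]
loose [493.49471831 250.21126761] [ 21  21 355] 10.646504402160645 [ 0.6442 -0.0851  0.066 ] depth z 0.0635 [ 0.644  -0.0852  0.0638] [0.055 0.056 0.013]
knob [313.15406977 268.78633721] [197 169   8   7  43] [0.6019 0.2293 0.118 ] [0.6008 0.2293 0.1241]
peg [377.95138889 281.53935185] [240 177   5   7  27] [0.5844 0.1197 0.09  ] [0.5845 0.1194 0.0881]
yaw -0.0767199367110852 o [0.54295058 0.17744914] res mm [[-0.7  0.5]
 [-0.8  0.7]
 [ 0.1 -1.2]
 [ 1.5  0. ]]
rect ((546.3411254882812, 175.02978515625), (375.47625732421875, 382.2933654785156), 25.8013858795166)
wheel [0.597  0.1633]
pivot [0.6039 0.253 ]
vac [0.4641 0.1304]
knobup [0.6063 0.2839]
pegend [0.6406 0.1521]
```

View pics/loose.png

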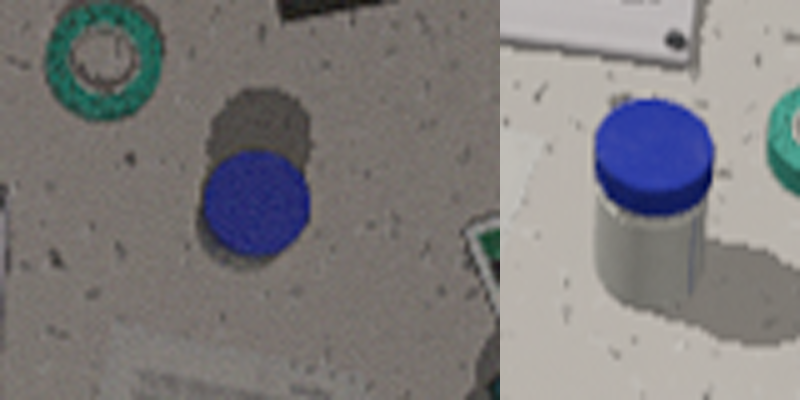

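Loose jar confirmed: a blue lid over a white body, alone right of the magazine. The magazine fit is good to about 1.5 mm. I'll shut the fingers and move above the wheel, on the wheel side of the knob.

Emit:
send_rows(targets=[28.7, 83.7, 0, 1.05, 0, 28.7, 83.7, 0, 1.05, 0, 28.7, 83.7, 0, 1.05, 0, 28.7, 83.7, 0, 1.05, 0, 28.7, 83.7, 0, 1.05, 0, 28.7, 83.7, 0, 1.05, 0, 28.7, 83.7, 0, 1.05, 0, 28.7, 83.7, 0, 1.05, 0, 28.7, 83.7, 0, 1.05, 0, 28.7, 83.7, 0, 1.05, 0, 28.7, 83.7, 0, 1.05, 0, 28.7, 83.7, 0, 1.05, 0, 28.7, 83.7, 0, 1.05, 0, 28.7, 83.7, 0, 1.05, 0, 28.7, 83.7, 0, 1.05, 0, 28.7, 83.7, 0, 1.05, 0, 28.7, 83.7, 0, 1.05, 0, 28.7, 83.7, 0, 1.05, 0, 28.7, 83.7, 0, 1.05, 0, 28.7, 83.7, 0, 1.05, 0])

```text
time_s: 1.77
position: [0.5823, 0.1356, 0.231]
tcp_rot: [-3.141, 0.001, 1.495]
contact_force: [0.7, -0.8, -1.7]
grip_width: 0.0
finger_force: 0.0
```

Emit:
send_rows(targets=[0, 0, 0, 0, 0, 0, 0, 0, 0, 0, 0, 0, 0, 0, 0])

```text
time_s: 2.02
position: [0.5816, 0.1332, 0.2306]
tcp_rot: [-3.14, 0.001, 1.495]
contact_force: [0.0, -0.6, -1.5]
grip_width: -0.003
finger_force: 0.0
```

Emit:
send_rows(targets=[1.7, 5.0, 0, 0, 0, 1.7, 5.0, -4, 0, 0, 1.7, 5.0, -8, 0, 0, 1.7, 5.0, -12.2, 0, 0, 1.7, 5.0, -12.2, 0, 0, 1.8, 6, -12.2, 0, 0, 1.9, 7, -12.2, 0, 0, 1.9, 8, -12.2, 0, 0, 2.0, 9, -12.2, 0, 0, 2.1, 10, -12.2, 0, 0, 2.2, 11, -12.2, 0, 0, 2.2, 12, -12.2, 0, 0, 2.3, 12.4, -12.2, 0, 0, 2.3, 12.4, -12.2, 0, 0, 2.3, 12.4, -12.2, 0, 0])

```text
time_s: 3.27
position: [0.6051, 0.258, 0.1092]
tcp_rot: [-3.141, 0.0, 1.495]
contact_force: [-0.6, -0.7, -0.0]
grip_width: 0.0
finger_force: 0.0
```

```bash
cat > knob.py <<'E'
from h import *
g=np.load('mag.npz');R,o=g['R'],g['o']
def knob():
    im,d,i=shot('side');h=cv2.cvtColor(im,cv2.COLOR_RGB2HSV);P=pts(d,i)
    m=(cv2.inRange(h,(0,130,80),(8,255,255))|cv2.inRange(h,(172,130,80),(180,255,255)))>0
    m&=(np.linalg.norm(P[...,:2]-o,axis=-1)<.2)&(P[...,2]>.07)
    if m.sum()<4: return print('knob hidden',m.sum())
    v,u=np.nonzero(m); p=np.median(P[m],0); print('knob n',m.sum(),'mag mm',((p[:2]-o)@R*1000).round(1),'z',p[2].round(4))
    return im
if __name__=='__main__': knob()
E
python3 knob.py
```

```text
knob hidden 0
```

Emit:
send_rows(targets=[0, -2.5, 0, 0, 0, -0.5, -4, 4, 0, 0, -1, -6, 8, -0.09, 0.2, -1.5, -9, 9.1, -0.17, 0.4, -2, -12, 9.1, -0.17, 0.4, -2, -13.8, 9.1, -0.17, 0.4, -2, -13.8, 9.1, -0.17, 0.4, -2, -13.8, 9.1, -0.17, 0.4])

```text
time_s: 3.98
position: [0.5852, 0.1173, 0.2003]
tcp_rot: [3.142, 0.001, 1.321]
contact_force: [0.4, 0.3, 0.4]
grip_width: 0.404
finger_force: 0.0
```

```bash
python3 knob.py; python3 -c "
from h import *
im,d,i=shot('wrist');print(get_obs()['position'],proj([.585,.1197,.09],i),i['fx'])
cv2.imwrite('pics/w1.png',im[:,:,::-1])"
```

```text
knob n 32 mag mm [ 59.7 101. ] z 0.1176
[0.5851921  0.12071268 0.20018755] [251.74185501 190.11010719] 267.42169882853057
```

View pics/w1.png

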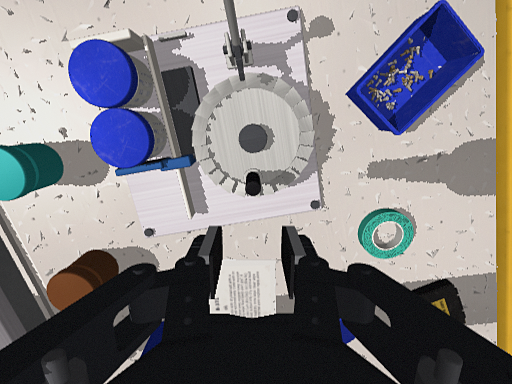

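```bash
python3 -c "
from h import *
im,d,i=shot('wrist');P=pts(d,i);m=(abs(P[...,2]-.09)<.006)&(np.hypot(P[...,0]-.585,P[...,1]-.12)<.03)
v,u=np.nonzero(m);print(m.sum(),u.mean(),v.mean(),P[m].mean(0),P[m].min(0),P[m].max(0),ray(u.mean(),v.mean(),.09,i))
V=np.array(i['view']);print(-V[:3,:3].T@V[:3,3],V[2,:3])"
```

```text
201 253.02487562189054 188.48756218905473 [0.58656353 0.1221987  0.08950278] [0.57889008 0.11436812 0.0842966 ] [0.59386953 0.12929705 0.09142937] [0.58659474 0.12233522 0.09      ]
[0.60129268 0.18663381 0.34294844] [-0.0658893  -0.26003653 -0.96334812]
```

Emit:
send_rows(targets=[0.1, 0, -4, 0, 0.4, 0.1, 0, -8, 0, 0.4, 0.1, 0, -12, 0, 0.4, 0.1, 0, -14.5, 0, 0.4, 0.1, 0, -14.5, 0, 0.3, 0.1, 0, -14.5, 0, 0.3])

```text
time_s: 4.63
position: [0.5852, 0.1213, 0.054]
tcp_rot: [-3.138, 0.001, 1.327]
contact_force: [-0.5, 0.1, 1.0]
grip_width: 0.299
finger_force: 0.0
```

```bash
python3 -c "
import numpy as np
a=-1.822;t=np.array([*np.arange(.1,1.71,.1),1.74]);s=4.5*np.c_[np.cos(a+t)-np.cos(a),np.sin(a+t)-np.sin(a)]
print(np.c_[s.round(1),t.round(2)].tolist())"
```

```text
[[0.4, -0.1, 0.1], [0.9, -0.1, 0.2], [1.3, -0.1, 0.3], [1.8, -0.1, 0.4], [2.2, -0.0, 0.5], [2.7, 0.1, 0.6], [3.1, 0.3, 0.7], [3.5, 0.5, 0.8], [3.8, 0.8, 0.9], [4.2, 1.1, 1.0], [4.5, 1.4, 1.1], [4.8, 1.7, 1.2], [5.0, 2.1, 1.3], [5.2, 2.5, 1.4], [5.4, 2.9, 1.5], [5.5, 3.4, 1.6], [5.6, 3.8, 1.7], [5.6, 4.0, 1.74]]
```

Emit:
send_rows(targets=[0.4, -0.1, 0, 0.1, 0.3, 0.9, -0.1, 0, 0.2, 0.3, 1.3, -0.1, 0, 0.3, 0.3, 1.8, -0.1, 0, 0.4, 0.3, 2.2, 0, 0, 0.5, 0.3, 2.7, 0.1, 0, 0.6, 0.3, 3.1, 0.3, 0, 0.7, 0.3, 3.5, 0.5, 0, 0.8, 0.3, 3.8, 0.8, 0, 0.9, 0.3, 4.2, 1.1, 0, 1.0, 0.3, 4.5, 1.4, 0, 1.1, 0.3, 4.8, 1.7, 0, 1.2, 0.3, 5.0, 2.1, 0, 1.3, 0.3])

```text
time_s: 5.72
position: [0.6364, 0.1399, 0.0576]
tcp_rot: [-3.139, 0.002, 2.629]
contact_force: [-1.9, -2.5, -0.0]
grip_width: 0.303
finger_force: 1.5
```

Emit:
send_rows(targets=[0.2, 0.4, 0, 0.1, 0.3, 0.4, 0.8, 0, 0.2, 0.3, 0.5, 1.2, 0, 0.28, 0.3, 0.5, 1.4, 0, 0.33, 0.3, 0.5, 1.6, 0, 0.38, 0.3, 0.5, 1.6, 0, 0.38, 0.3])

```text
time_s: 6.22
position: [0.643, 0.1559, 0.0576]
tcp_rot: [-3.14, 0.004, 3.005]
contact_force: [0.9, -1.5, 0.4]
grip_width: 0.301
finger_force: 1.1
```

```bash
cat > peg.py <<'E'
from h import *
g=np.load('mag.npz');R,o=g['R'],g['o']
def push():
    im,d,i=shot('top');P=pts(d,i);Q=((P[...,:2]-o)@R)*1000
    h=cv2.cvtColor(im,cv2.COLOR_RGB2HSV)
    m=(cv2.inRange(h,(95,90,30),(130,255,255))>0)&(abs(P[...,2]-.049)<.009)&(Q[...,0]>-105)&(Q[...,0]<-20)&(Q[...,1]<-12)&(Q[...,1]>-115)
    print('pusher n',m.sum(), 'y pct',np.percentile(Q[m][:,1],[2,50,98]).round(1) if m.sum() else '')
    m=(P[...,2]>.075)&(P[...,2]<.1)&(np.hypot(Q[...,0]-55,Q[...,1]+10)<60)
    if m.sum(): c=np.median(Q[m],0);print('peg',m.sum(),c.round(1),np.degrees(np.arctan2(c[1]+10,c[0]-55)).round(1))
    return im
if __name__=='__main__': push()
E
python3 peg.py
```

```text
pusher n 82 y pct [-99.2 -93.4 -89.5]
peg 4 [ 88.7 -30.8] -31.7
```

Emit:
send_rows(targets=[0, 0.2, 0, 0.05, 0.3, 0, 0.4, 0, 0.08, 0.3, 0, 0.4, 0, 0.08, 0.3])

```text
time_s: 6.52
position: [0.643, 0.1588, 0.0569]
tcp_rot: [-3.138, 0.003, 3.084]
contact_force: [0.2, -4.4, 2.1]
grip_width: 0.297
finger_force: 2.4
```

Emit:
send_rows(targets=[0, 0.2, 0, 0, 0.3, 0, 0.4, 0, 0, 0.3, 0, 0.4, 0, 0, 0.3])

```text
time_s: 6.77
position: [0.643, 0.1588, 0.0567]
tcp_rot: [-3.131, 0.002, 3.081]
contact_force: [-0.6, -10.2, 6.6]
grip_width: 0.302
finger_force: 5.0
```

```bash
python3 peg.py
```

```text
pusher n 84 y pct [-102.5  -96.6  -92.5]
peg 4 [ 91.7 -33.3] -32.4
```

Emit:
send_rows(targets=[0, -0.5, 0, 0, 0.3, 0, -0.9, 0, 0, 0.35, 0, -0.9, 4, 0, 0.35, 0, -0.9, 8, 0, 0.35, 0, -0.9, 12, -0.1, 0.3, 0, 1, 14.3, -0.22, 0, -0.5, 4, 14.3, -0.34, 0, -1, 7, 14.3, -0.46, 0, -1.5, 10, 14.3, -0.58, 0, -2, 13, 14.3, -0.7, 0, -2.5, 15, 14.3, -0.82, 0, -3.3, 16.5, 14.3, -0.94, 0, -3.3, 16.5, 14.3, -1.06, 0, -3.3, 16.5, 14.3, -1.18, 0, -3.3, 16.5, 14.3, -1.3, 0, -3.3, 16.5, 14.3, -1.42, 0, -3.3, 16.5, 14.3, -1.54, 0, -3.3, 16.5, 14.3, -1.59, 0, -3.3, 16.5, 14.3, -1.59, 0])

```text
time_s: 8.4
position: [0.6074, 0.3318, 0.1988]
tcp_rot: [3.141, -0.002, 1.496]
contact_force: [0.0, -0.1, -0.1]
grip_width: 0.002
finger_force: 0.0
```

```bash
python3 peg.py; python3 knob.py;  python3 -c "
from h import *
print(get_obs()['position'])"
```

```text
pusher n 52 y pct [-102.6  -97.6  -92.6]
peg 31 [ 98.3 -17.2] -9.5
knob n 44 mag mm [ 56.3 103.8] z 0.1192
[0.60764095 0.3311439  0.19861818]
```

Emit:
send_rows(targets=[0, 0, -4, 0, 0, 0, 0, -8, 0, 0, 0, 0, -9.2, 0, 0, 0, 0, -9.2, 0, 0, -0.1, -1, -9.2, 0, 0, -0.1, -2, -9.2, 0, 0, -0.2, -3, -9.2, 0, 0, -0.2, -4, -9.2, 0, 0, -0.3, -5, -9.2, 0, 0, -0.4, -6, -9.2, 0, 0, -0.4, -7, -9.2, 0, 0, -0.4, -7.6, -9.2, 0, 0, -0.4, -7.6, -9.2, 0, 0, -0.4, -7.6, -9.2, 0, 0, -0.4, -6, -9.2, 0, 0])

```text
time_s: 9.75
position: [0.6048, 0.2655, 0.1057]
tcp_rot: [-3.141, 0.005, 1.49]
contact_force: [0.5, -1.2, -0.6]
grip_width: 0.001
finger_force: 0.0
```

```bash
python3 peg.py; python3 knob.py;  python3 -c "
from h import *
im,d,i=shot('side');cv2.imwrite('pics/s2.png',cv2.resize(im[130:260,180:340,::-1],(640,520)))"
```

```text
pusher n 0 y pct 
peg 28 [ 99.2 -17.8] -10.0
knob n 55 mag mm [57.3 47.6] z 0.1218
```

View pics/s2.png

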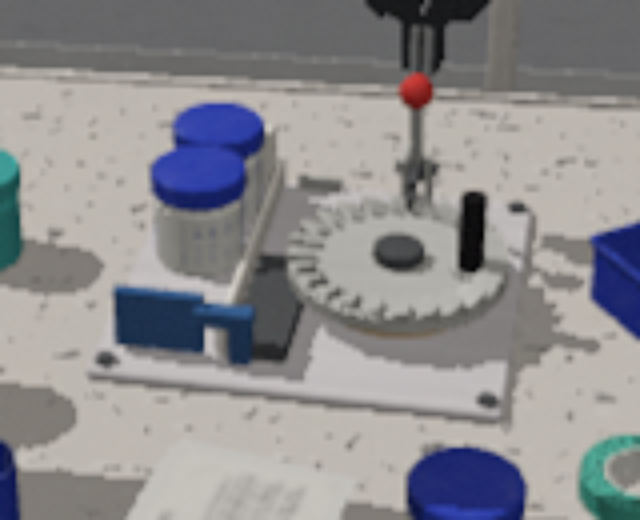

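The knob reads y 47.6, and the same measurement read about 7 mm low when the pawl was thrown back. So the ball is at about y 55, which is down. The side view shows the pusher fully open and the peg at -10°. Next I go above the loose jar.

Emit:
send_rows(targets=[0, 1, 0, 0, 0, 0, 1, 4, 0, 0, 0, 1, 8, 0, 0, 0, 1, 10.5, 0, 0.2, 0.3, -3, 10.5, 0, 1, 0.7, -7, 10.5, 0, 1, 1.2, -11, 10.5, 0, 1, 1.6, -15, 10.5, 0, 1, 2, -19, 10.5, 0, 1, 2.4, -23, 10.5, 0, 1, 2.9, -27, 10.5, 0, 1, 3.4, -31, 10.5, 0, 1, 3.9, -35, 10.5, 0, 1, 3.9, -35, 10.5, 0, 1, 3.9, -35, 10.5, 0, 1, 3.9, -35, 10.5, 0, 1])

```text
time_s: 11.23
position: [0.6434, -0.0793, 0.2112]
tcp_rot: [-3.141, -0.001, 1.495]
contact_force: [-0.3, 1.1, 0.1]
grip_width: 0.999
finger_force: 0.0
```

```bash
python3 -c "
from h import *
print(get_obs()['position'],get_obs()['tcp_rot'])
im,d,i=shot('wrist');P=pts(d,i);h=cv2.cvtColor(im,cv2.COLOR_RGB2HSV)
m=(cv2.inRange(h,(105,90,50),(130,255,255))>0)&(abs(P[...,2]-.066)<.004)&(np.hypot(P[...,0]-.644,P[...,1]+.085)<.05)
q=P[m];print(m.sum(),q.mean(0),(q.min(0)+q.max(0))/2,np.ptp(q,0))"; python3 peg.py
```

```text
[ 0.64337081 -0.07927463  0.21118495] [-3.14138160e+00 -9.59740197e-04  1.49484753e+00]
2136 [ 0.64442618 -0.08342075  0.06534518] [ 0.64405104 -0.08425996  0.06488494] [0.05873179 0.05911616 0.00549473]
pusher n 84 y pct [-102.3  -96.6  -92.5]
peg 31 [ 98.6 -17.4] -9.6
```

Emit:
send_rows(targets=[0.1, -0.5, -4, 0, 1, 0.1, -0.5, -8, 0, 1, 0.1, -0.5, -12, 0, 1, 0.1, -0.5, -15, 0, 1, 0.1, -0.5, -17, 0, 1, 0.1, -0.5, -17.9, 0, 1, 0.1, -0.5, -17.9, 0, 1, 0.1, -0.5, -17.9, 0, 0.6, 0.1, -0.5, -17.9, 0, 0.5, 0.1, -0.5, -17.9, 0, 0.5, 0.1, -0.5, -17.9, 0, 0.5, 0.1, -0.5, -17.9, 0, 0.5, 0.1, -0.5, -17.9, 0, 0.5])

```text
time_s: 12.42
position: [0.6463, -0.0848, 0.0347]
tcp_rot: [3.137, -0.0, 1.495]
contact_force: [-0.8, 0.4, 7.1]
grip_width: 0.684
finger_force: 64.6
```

Emit:
send_rows(targets=[0, 0, 3, 0, 0.5, 0, 0, 6, 0, 0.5, 0, 0, 9, 0, 0.5, 0, 0, 12, 0, 0.5, -2, 2.4, 12, 0, 0.5, -4, 4.7, 12, 0, 0.5, -6, 7.1, 12, 0, 0.5, -8, 9.4, 12, 0, 0.5, -10, 11.8, 12, 0, 0.5, -12, 14.2, 12, 0, 0.5, -14, 16.5, 12, 0, 0.5, -16, 18.9, 12, 0, 0.5, -17.5, 20.7, 12, 0, 0.5, -18.2, 21.5, 12, 0, 0.5, -18.2, 21.5, 12, 0, 0.5, -18.2, 21.5, 12, 0, 0.5])

```text
time_s: 13.75
position: [0.4629, 0.1294, 0.1527]
tcp_rot: [3.14, 0.0, 1.495]
contact_force: [0.8, -0.5, -1.1]
grip_width: 0.684
finger_force: 64.7
```

```bash
cat > w.py <<'E'
from h import *
g=np.load('mag.npz');R,o=g['R'],g['o']
p=get_obs();print(p['position'],((p['position'][:2]-o)@R*1000).round(1),p['tcp_rot'].round(3),p['grip_width'])
im,d,i=shot('wrist');P=pts(d,i);h=cv2.cvtColor(im,cv2.COLOR_RGB2HSV)
Q=(P[...,:2]-o)@R*1000
b=cv2.inRange(h,(105,90,50),(130,255,255))>0
for n,m in[('jar_b',b&(abs(P[...,2]-.072)<.006)&(np.hypot(Q[...,0]+75,Q[...,1]-15)<38)),('held',b&(P[...,2]>.16)),('pusher',(abs(P[...,2]-.050)<.008)&(abs(Q[...,0]+75)<30)&(abs(Q[...,1]+95)<15))]:
    if m.sum(): q=np.c_[Q[m],P[m][:,2]*1000];print(n,m.sum(),'min',np.percentile(q,1,axis=0).round(1),'max',np.percentile(q,99,axis=0).round(1))
cv2.imwrite('pics/w3.png',im[:,:,::-1])
E
python3 w.py; python3 peg.py
```

```text
[0.46286638 0.12939676 0.15270099] [-76.2 -54. ] [3.14  0.    1.495] 0.6844523459876518
jar_b 4702 min [-102.4  -11.3   70.9] max [-47.6  51.4  75.1]
held 11459 min [-103.9  -78.8  173.1] max [-49.5 -24.8 226.5]
pusher n 0 y pct 
peg 31 [ 98.8 -17.4] -9.6
```

View pics/w3.png

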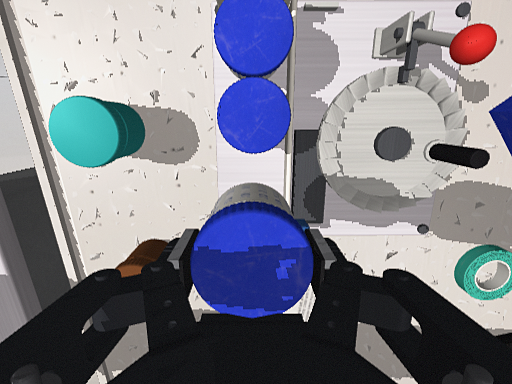

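Wrist view: the jar is held upright at (252,260), with jar_b at (253,115). The pawl is down and the peg is on the far side. Now I lower it, with a 1 mm correction.

Emit:
send_rows(targets=[0.1, 0.1, -3, 0, 0.5, 0.1, 0.1, -5, 0, 0.5, 0.1, 0.1, -7, 0, 0.5, 0.1, 0.1, -8, 0, 0.5, 0.1, 0.1, -9, 0, 0.5, 0.1, 0.1, -9.6, 0, 0.5, 0.1, 0.1, -10.2, 0, 0.5, 0.1, 0.1, -10.5, 0, 0.5, 0.1, 0.1, -10.8, 0, 0.5, 0.1, 0.1, -10.9, 0, 0.5, 0.1, 0.1, -10.9, 0, 0.5])

```text
time_s: 14.77
position: [0.4634, 0.1309, 0.0435]
tcp_rot: [3.141, -0.0, 1.495]
contact_force: [0.1, -1.5, -1.5]
grip_width: 0.682
finger_force: 64.7
```

Emit:
send_rows(targets=[0, 0, -0.1, 0, 0.5, 0, 0, -0.1, 0, 0.5, 0, 0, -0.1, 0, 0.7, 0, 0, -0.1, 0, 0.75, 0, 0, -0.1, 0, 0.85, 0, 0, -0.1, 0, 0.9, 0, 0, -0.1, 0, 0.9, 0, 0, 1, 0, 0.9, 0, 0, 3, 0, 0.9, 0, 0, 6, 0, 0.9, 0, 0, 10, 0, 0.9, 0, 0, 14, 0, 0.9, 0, 0, 18, 0, 0.9, -1, -4, 20, 0, 0.9, -1, -8, 20, 0, 0.9, -1, -12, 20, 0, 0.9, -1, -16, 20, 0, 0.9, -1, -20, 20, 0, 0.9, -1, -20, 20, 0, 0.9])

```text
time_s: 16.35
position: [0.452, -0.0782, 0.243]
tcp_rot: [-3.141, 0.004, 1.482]
contact_force: [0.1, 0.6, -0.2]
grip_width: 0.897
finger_force: 0.0
```

```bash
cat > f.py <<'E'
from h import *
g=np.load('mag.npz');R,o=g['R'],g['o']
im,d,i=shot('top');P=pts(d,i);Q=(P[...,:2]-o)@R*1000;h=cv2.cvtColor(im,cv2.COLOR_RGB2HSV)
b=cv2.inRange(h,(105,100,60),(130,255,255))>0
for y in(75,15,-53):
    m=b&(P[...,2]>.062)&(np.hypot(Q[...,0]+75,Q[...,1]-y)<33);print(y,m.sum(),Q[m].mean(0).round(1),np.median(P[m][:,2]).round(4),P[m][:,2].std().round(4))
cv2.imwrite('pics/t4.png',cv2.resize(im[140:250,170:340,::-1],(800,518)))
E
python3 f.py; python3 peg.py; python3 knob.py; python3 -c "
from h import *
print(get_obs()['contact_force'],get_obs()['position'])
im,d,i=shot('side');cv2.imwrite('pics/s4.png',cv2.resize(im[130:260,180:340,::-1],(640,520)))"
```

```text
75 365 [-74.7  74.7] 0.0719 0.0028
15 367 [-74.4  14.6] 0.0718 0.0028
-53 364 [-75.5 -54.2] 0.0719 0.0028
pusher n 81 y pct [-102.   -96.4  -92.5]
peg 31 [ 97.6 -17.2] -9.6
knob n 50 mag mm [57.  48.7] z 0.1212
[-0.25894535 -0.28590705  0.09017813] [ 0.45295655 -0.06919893  0.24321188]
```

View pics/t4.png

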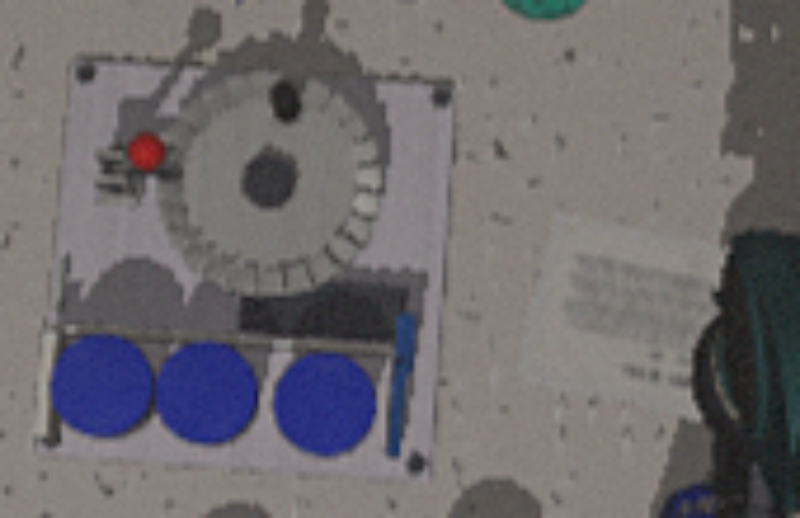

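View pics/s4.png

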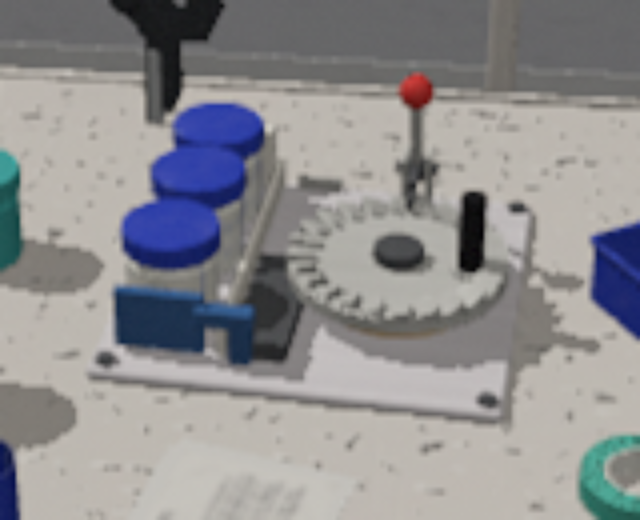

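The jar stands upright in line at (-75.5, -54.2), at the same height as the other two. The pawl is down, the wheel is at its stop, and the arm touches nothing.

```bash
python3 -c "
from plant import *
print(hand_in())"
```

```text
the job is handed in; nothing more can be done
None
```

The job is handed in: the wheel is wound back to its stop, the pawl is down on it again, and the loose jar stands upright in line between the second jar and the pusher, about 1 mm off the middle of its place, at about 16.5 s of the 64 s allowed.

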